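Switch on the dust extractor under its push-latch cover

ROBOT

A 7-joint arm with a two-finger parallel gripper is mounted at the origin on a cart in front of the work surface, level with it; the furniture and walls round the work are solid. World frame = base frame: x ahead of the robot, y to its left, z up, the work surface at z = 0. Lengths are in m, angles in rad, forces in N, time in s.
With the tool pointing down it reaches from about 0.4 to 0.875 m from the base axis. Payload 4.4 kg.
Tool frame: the origin (TCP) lies on the centre line of the jaws, within the pads' length; the fingertips stand 25 mm ahead of it and the grasp point (between the pads) lies 6 mm ahead of it (arm.finger_overhang is the distance from the TCP to the fingertips, in m); z points along the fingers, y is the line along which they close (so a half turn about z gives the same grasp; the last joint's range is limited). The gripper opens to 85 mm and grips with 20 to 120 N. Pads are 22 mm wide; open, the fingers measure 114 mm over their backs; the gripper's body (76 mm by 85 mm) begins 54 mm behind the grasp point. The pads swing forward as they close: fully open they stand 13 mm farther back than shut.
Start: joints at [1.124, 0.628, 0.038, 1.517, -0.027, 0.996, -0.02], TCP at [0.242, -0.603, 0.231] pointing down, gripper open.
Joint ranges: [-3.06, 3.06], [-0.37, 2.12], [-1.25, 1.32], [0.18, 2.47], [-1.1, 4.24], [0.23, 1.98], [-2.94, 2.94]. Speed limits (rad/s): [2.57, 2.57, 3.14, 3.14, 3.14, 3.14, 3.14].

INTERFACE

Orientations are given as a 3x3 rotation matrix whose columns are the frame's x, y, z axes.
In Python, from station import status, cams, workorder, arm gives the robot as it stands.
- The arm moves only by the shell command python3 -m jog 'ROWS' [FORCE]. ROWS is a JSON object whose one key "plan" holds a list of rows, each a list of 3 entries, a list of its own where there are three numbers: the opening, from -1 (shut) to 1 (fully open), then the shift along the world's x, y, z in mm, then the turn about the world's z in degrees. A call has 1 to 8 rows; each row is the pose to reach, as a shift and turn from the pose commanded when the call began; what a row does not reach only later rows make up. A row lasts 1/12 s, in which the tool goes at most 41.7 mm and 7.16 degrees, less where a joint would pass 70% of its speed; a pose out of reach is approached as far as the arm can. A call with a gripper value outside its range is refused whole. The fingers move at their own pace and stop on an object; FORCE is the grip in N (left out, the last holds). Time passes only in rows, so rows that repeat a pose let the fingers close. It gives the time, the measured TCP pose, the force, the opening and the grip force at its end, in the units of the state.
- status.sense(): the state, without advancing time (a new reading comes with each control period).
- cams.read_camera(name): name is "scene" or "top" or "wrist"; returns the picture (420x560x3 uint8, red, green, blue); there is no depth.
- cams.camera_params(name): a dict with "fx", "fy", "cx", "cy" (pixels), "eye" and "orientation" of the camera in the world. Camera axes: x right, y down, z forward; pixel columns grow to the right and rows downward; lengths in m; the calibration is good to about 2 mm. A picture is of the moment at which its call begins: read the wrist's pose just before it. camera_params takes no time and is no camera call; for the wrist camera it gives the pose at the moment of the call.
- workorder.finish_job(): hands the job in; it is judged then, once.
Trained networks look in the newest picture that a camera, given by its name, has taken for a name from the list of things; names that differ only in an ending like _2 or _b are one class to them, and where a whole thing is asked for, a point or a joint stands for the part that bears it (a point fixed in the world has none). Each returns a list of dicts, best first, with "p" (0 to 1); they miss things now and then, are a little off and sometimes report something else, mostly with a low value. They report only what shows in the picture. A call takes as long as a camera call.
- cams.silhouettes(label, camera): "region" (420x560 bool, what is visible of it) and "box" ([left, top, right, bottom] in pixels, round what is visible of it).
The state is a dict: "clock": time; "joint_pos": joint angles; "dq": joint speeds; "tau": joint torques, N m; "eef_pos": TCP position; "ee_rot": TCP orientation; "wrist_force": force on the tool from outside, world axes, zero at the start; "wrist_torque": the same for the moment, N m; "grip_width": finger opening in m; "finger_force": force on a finger pad.
Only numpy, scipy, OpenCV 4.12 (cv2) and the standard library are available. Lean on these libraries where they do the work, as an engineer would, in place of code of your own. Each camera call takes 0.05 s, during which the arm holds its last target. There are 200 camera calls.

TASK

Switch on the bench's dust extractor: press the cream cover of the dark grey switch box once so that its push latch lets go and it springs up, rock the green switch over to on (its front end, the one with the white bar, down), then push the cover back down and press it home so that it stays latched shut, which keeps filings out of the switches. Do it all by pushing with the fingertips: pick nothing up, leave the black rocker off and leave the things lying round the box where they are.

Things in the scene. Friction and masses are not known exactly. Their poses are not given: they have to be found in the camera images.
- switch_box: dark grey box screwed to the bench, 152 (x) x 132 (y) x 64 mm high, 162 mm over its side ears. Origin: centre of its underside; -x is its front, roughly to the robot; a conduit comes out behind. The cream cover on top is hinged at the back. Inside, a panel 44 mm up carries two rocker switches side by side, 54 mm apart; the front 22 mm of the inside is the latch well with black cheeks 46 mm high
- cover (a joint): cover angle, rad: 0 shut and latched (its top 1 mm above the rim), 1.70 fully open (leaning a little back). A damped spring (0.2 Nm shut, 0.12 open) swings it up in 2 s. Push latch: press the shut cover past -0.07 (hard stop -0.076, 7.5 mm down at the pad; 5 to 10 N) and let go: it springs open. Swing it down, press as far again and let go: it latches at 0. A shorter press leaves it as it was
- cover_pad (a point): centre of the round black finger pad (26 mm across) on the cover's outer face: the place to press. 98 mm from the hinge axis, 4.6 mm above it when shut; swings with the cover, which is 112 mm wide and reaches 118 mm from the hinge axis. A black latch tongue, 21 mm wide and 44 mm long, stands on the inner side near the free edge
- cover_hinge (a point): middle of the cover's hinge axis, which runs along the box's y axis at the back of the box; 56 mm behind the box's centre and 61 mm above the bench
- green_rocker (a joint): angle in rad of the green rocker: 0 = off (its front end, with a white bar, stands up), 0.44 = on (front end down). It snaps over at the middle (0.22) and stays at either end; about 4 N pressed on the front end flips it
- green_rocker_on_end (a point): point on top of the green rocker's front end, 10.5 mm in front of its pivot, to be pushed down; 55 mm above the bench when off, 50 mm when on. The rocker is 19 mm wide and 29 mm long, in a black frame 26 x 37 mm standing 4 mm above the panel. It may be the left or the right one of the two
- black_rocker (a joint): angle in rad of the black rocker, of the same kind; 0 = off, where it starts and must stay
- black_rocker_on_end (a point): the same point on the black rocker, beside the green one
- tape_roll: small roll of cream paper tape lying flat, 42 mm across, 19 mm high, right of the box; origin at the centre of its underside; leave it
- ring_blank: gold ring lying flat, 21 mm across, 8 mm high, at the left of the box; leave it
- bench_block: bare steel block 52 x 52 x 28 mm, left of the box; leave it
- pliers: small pliers with red grips lying flat, 147 mm long; leave them
- mandrel: tapered steel ring stick with a wooden handle, 324 mm long, lying flat at the left; leave it
- saw: piercing saw with a wooden handle, 258 mm long, lying flat behind the box; leave it
- wood_clamp: wooden hand clamp, 136 mm long, 24 mm high, lying at the right; leave it

How it is judged:
On the way, in this order (a step that is already met when the one before it is completed fails the run):
1. the cover has sprung fully open (value of joint cover above 1.6 rad), for 0.2 s.
2. the green rocker is on, the cover standing open (value of joint green_rocker above 0.38 rad and value of joint cover above 1.4 rad), for 0.2 s.
At the end, for the whole second after the job is handed in: the cover is latched shut by itself (joint within 0.03 rad of 0 and at rest), the green rocker is on (above 0.38 rad) and the black one off (below 0.06 rad) (value of joint cover between -0.03 and 0.03 rad and velocity of joint cover between -0.05 and 0.05 rad/s and value of joint green_rocker above 0.38 rad and value of joint black_rocker below 0.06 rad); the robot touches nothing.
It fails at once if the black rocker is pushed over (value of joint black_rocker above 0.2 rad).
It fails at once if a thing lying round the box is picked up, carried or knocked more than 20 mm from its place (distance of any of tape_roll, ring_blank, bench_block, pliers, mandrel, saw, wood_clamp from where it was at the start of the episode above 0.02 m).
It also fails if it takes over 48 s, if anything falls off the work surface, if the arm or the gripper's body presses on something with over 40 N, if the wrist force passes 120 N, or if a joint passes its speed limit or range.

## Working session

There is one attempt and no reset: what is moved stays moved. The work goes in short steps, Python scripts to look and compute and a shell command to move; the robot and the scene stay as the last step left them, time stands still between calls to the robot, and variables do not carry over. Pictures are saved under pics/ and viewed, at most 10 in all, crops included, and the job is handed in when it is done.

```bash
mkdir -p pics; cat > h.py <<'E'
import numpy as np, cv2
from station import status, cams, workorder, arm
def snap(cam,name):
    im=cams.read_camera(cam); cv2.imwrite(f'pics/{name}.png',im[:,:,::-1]); return im
def ray(cam,uv,z,P=None):
    P=P or cams.camera_params(cam); R=np.array(P['orientation']); e=np.array(P['eye'])
    d=R@np.array([(uv[0]-P['cx'])/P['fx'],(uv[1]-P['cy'])/P['fy'],1]); return e+d*(z-e[2])/d[2]
def proj(cam,p,P=None):
    P=P or cams.camera_params(cam); R=np.array(P['orientation']); c=R.T@(np.array(p)-P['eye'])
    return np.array([P['fx']*c[0]/c[2]+P['cx'],P['fy']*c[1]/c[2]+P['cy']])
def sil(l,cam):
    return [(r['p'],r['box'],[round(float(v),1) for v in np.argwhere(r['region']).mean(0)[::-1]]) for r in cams.silhouettes(l,cam)[:2]]
E
python3 - <<'E'
from h import *
a=snap('top','top0'); b=snap('scene','sc0'); 
cv2.imwrite('pics/both0.png',cv2.resize(np.vstack([a]),(800,600))[:,:,::-1])
for c in ['top','scene']:
    print(c,cams.camera_params(c)['eye'])
    for l in ['switch_box','cover_pad','cover','tape_roll']:
        for r in sil(l,c): print(l,r, ray(c,r[2],.065).round(4))
s=status.sense(); print(s['clock'],s['eef_pos'],s['grip_width'],arm.finger_overhang,s['ee_rot'])
E
```

```text
top [-0.05156818 -0.28595917  1.56889619]
switch_box (0.93, [230.8, 197.2, 295.2, 252.9], [261.5, 225.0]) [ 0.5228 -0.0258  0.065 ]
cover_pad (0.94, [240.8, 200.1, 282.5, 243.8], [260.5, 222.2]) [ 0.5302 -0.0195  0.065 ]
cover (0.72, [240.6, 200.0, 283.0, 242.2], [260.6, 222.5]) [ 0.5294 -0.0202  0.065 ]
tape_roll (0.59, [293.9, 227.3, 306.9, 238.1], [300.6, 232.0]) [ 0.5447 -0.1425  0.065 ]
scene [-0.20115611  0.51065149  0.80646933]
switch_box (0.81, [237.3, 203.5, 302.1, 261.0], [267.8, 232.8]) [0.4995 0.0102 0.065 ]
cover_pad (0.75, [241.0, 207.7, 294.4, 241.1], [268.5, 224.7]) [ 0.5283 -0.0131  0.065 ]
cover (0.96, [246.4, 208.4, 294.7, 241.3], [268.7, 224.7]) [ 0.5279 -0.0136  0.065 ]
tape_roll (0.42, [287.2, 211.4, 298.6, 222.0], [293.0, 216.2]) [ 0.5167 -0.0978  0.065 ]
0.5 [ 0.24158326 -0.60341742  0.2313032 ] 0.08516503527688016 0.025 [[ 9.28391056e-01  3.71604692e-01  1.97605786e-05]
 [ 3.71604690e-01 -9.28391054e-01  7.14933444e-05]
 [ 4.49128066e-05 -5.90306578e-05 -9.99999997e-01]]
```

View pics/both0.png

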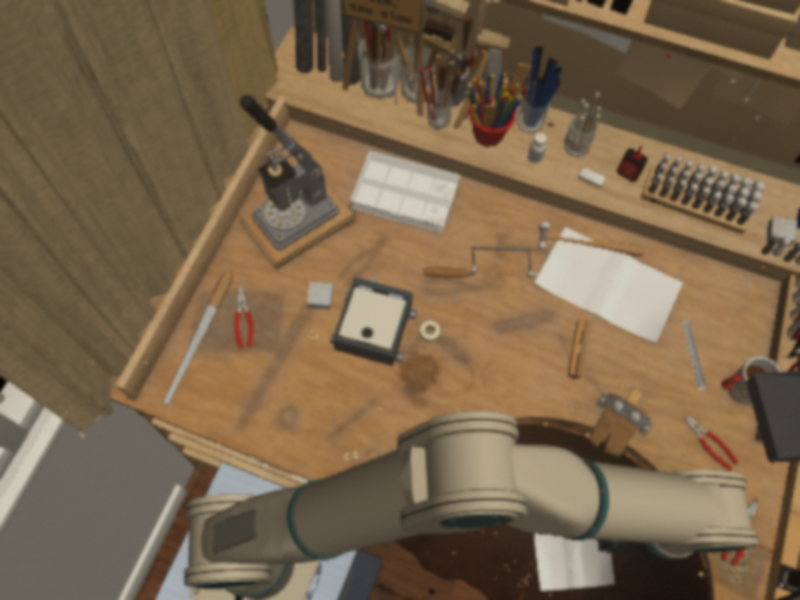

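View pics/sc0.png

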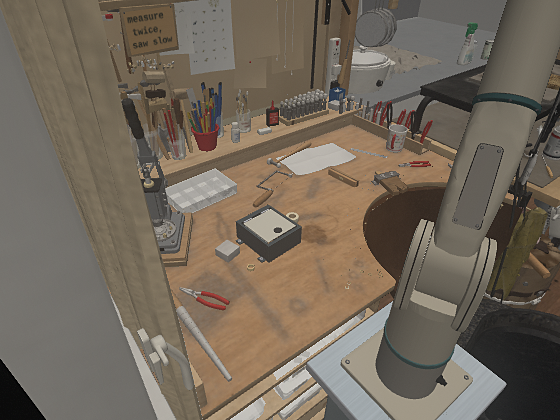

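The top view shows the box at about (262,226) px (native), with its pad at (257,233). In the scene view the pad is at about (278,230). Next I'll locate the pad and the box's yaw precisely.

```bash
python3 - <<'E'
from h import *
for c,n,u0 in [('top','top0',(257,233)),('scene','sc0',(278,230))]:
    im=cv2.imread(f'pics/{n}.png'); g=cv2.cvtColor(im,cv2.COLOR_BGR2GRAY)
    w=np.zeros_like(g);x,y=u0; r=8
    sub=g[y-r:y+r+1,x-r:x+r+1].astype(float); wt=np.clip(140-sub,0,None)
    yy,xx=np.mgrid[y-r:y+r+1,x-r:x+r+1]; m=((xx-x)**2+(yy-y)**2<49); wt=wt*m
    uv=((xx*wt).sum()/wt.sum(),(yy*wt).sum()/wt.sum()); print(c,uv,'pad',ray(c,uv,.0656).round(4))
    # cream cover region: bright
    m=(im.min(2)>140).astype(np.uint8); nlab,lab,st,ce=cv2.connectedComponentsWithStats(m)
    k=lab[y-9,x+4] if c=='top' else lab[y-8,x-8]
    pts=np.argwhere(lab==k)[:,::-1]
    W=np.array([ray(c,p,.065)[:2] for p in pts]); R=cv2.minAreaRect((W*1000).astype(np.float32)); print(k,len(pts),R, cv2.boxPoints(R).round(0).tolist())
E
```

```text
top (np.float64(256.5419089976052), np.float64(232.64967499144714)) pad [ 0.4943 -0.0214  0.0656]
23 1158 ((533.4619140625, -18.813133239746094), (115.41976928710938, 108.48614501953125), 4.27732515335083) [[472.0, 31.0], [480.0, -77.0], [595.0, -69.0], [587.0, 40.0]]
scene (np.float64(278.2983128834356), np.float64(231.0012781186094)) pad [ 0.4872 -0.0188  0.0656]
128 840 ((531.8607177734375, -16.03072738647461), (118.10643005371094, 110.23675537109375), 5.080038070678711) [[468.0, 34.0], [478.0, -76.0], [596.0, -66.0], [586.0, 44.0]]
```

```bash
python3 -m jog '{"plan":[[-1,[16,37,10],-5],[-1,[32,74,10],-10],[-1,[48,111,10],-15],[-1,[64,148,10],-17],[-1,[80,185,10],-17],[-1,[96,222,10],-17],[-1,[112,259,10],-17],[-1,[125,292,10],-17]]}' 40; python3 -m jog '{"plan":[[-1,[16,37,0],0],[-1,[32,74,0],0],[-1,[48,111,0],0],[-1,[64,148,0],0],[-1,[80,185,0],0],[-1,[96,222,0],0],[-1,[112,259,0],0],[-1,[125,290,0],0]]}'; python3 -m jog '{"plan":[[-1,[0,0,0],0],[-1,[0,0,0],0],[-1,[0,0,0],0]]}'
python3 - <<'E'
from h import *
s=status.sense(); P=cams.camera_params('wrist'); im=snap('wrist','w1'); print(s['clock'],s['eef_pos'],s['ee_rot'],s['grip_width'],P['eye'],proj('wrist',[.492,-.0205,.0656],P))
g=cv2.cvtColor(im,cv2.COLOR_RGB2GRAY)
E
```

```text
clock: 1.17
eef_pos: [0.3677, -0.3089, 0.2416]
ee_rot: [[0.996, 0.085, 0.001], [0.085, -0.996, 0.0], [0.001, -0.0, -1.0]]
wrist_force: [0.1, -0.3, -1.0]
grip_width: -0.0001
finger_force: 0.0
clock: 1.83
eef_pos: [0.4927, -0.0182, 0.2417]
ee_rot: [[0.996, 0.086, 0.001], [0.086, -0.996, 0.001], [0.001, -0.001, -1.0]]
wrist_force: [0.5, 0.2, 0.5]
grip_width: 0.0001
finger_force: 0.0
clock: 2.08
eef_pos: [0.4912, -0.0221, 0.2413]
ee_rot: [[0.996, 0.084, -0.0], [0.084, -0.996, -0.001], [-0.001, 0.001, -1.0]]
wrist_force: [-0.9, -0.4, -0.9]
grip_width: 0.0001
finger_force: 0.0
2.0833 [ 0.491249   -0.02213233  0.24125892] [[ 9.96483077e-01  8.37930693e-02 -4.44925387e-04]
 [ 8.37927102e-02 -9.96482908e-01 -7.72215958e-04]
 [-5.08066889e-04  7.32218630e-04 -9.99999603e-01]] 8.509068720839148e-05 [ 0.57071504 -0.01616598  0.38345844] [274.63029032 189.96207945]
```

View pics/w1.png

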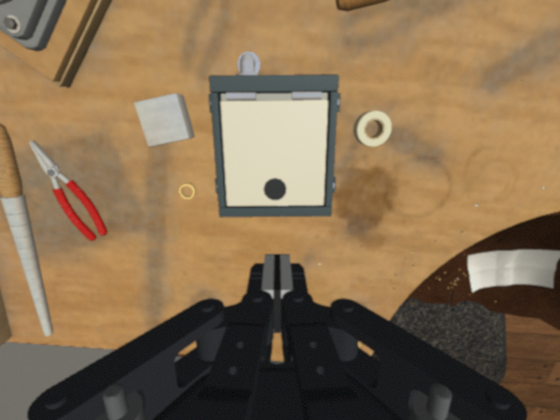

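The wrist view shows the pad at (275,189) px against a prediction of (274.6,190), so the estimate is good. Now I'll press.

```bash
python3 -m jog '{"plan":[[-1,[0,2,-40],0],[-1,[0,2,-80],0],[-1,[0,2,-118],0],[-1,[0,2,-138],0],[-1,[0,2,-146],0],[-1,[0,2,-150],0],[-1,[0,2,-153],0],[-1,[0,2,-156],0]]}'; python3 -m jog '{"plan":[[-1,[0,0,-2],0],[-1,[0,0,-2],0],[-1,[0,0,-2],0]]}'
```

```text
clock: 2.8
eef_pos: [0.4928, -0.0201, 0.0864]
ee_rot: [[0.997, 0.083, 0.003], [0.083, -0.997, -0.0], [0.003, 0.0, -1.0]]
wrist_force: [-0.2, 0.2, 0.2]
grip_width: -0.0
finger_force: 0.0
clock: 3.05
eef_pos: [0.4922, -0.0194, 0.0841]
ee_rot: [[0.996, 0.084, 0.002], [0.084, -0.996, 0.0], [0.002, 0.0, -1.0]]
wrist_force: [-0.6, 0.6, -0.2]
grip_width: 0.0
finger_force: 0.0
```

```bash
python3 -m jog '{"plan":[[-1,[0,0,-2],0],[-1,[0,0,-4],0],[-1,[0,0,-4],0]]}';python3 -m jog '{"plan":[[-1,[0,0,-2],0],[-1,[0,0,-3],0],[-1,[0,0,-3],0]]}'; python3 - <<'E'
from h import *
im=snap('wrist','w2');s=snap('scene','s2');cv2.imwrite('pics/c2.png',np.hstack([cv2.resize(im[60:340,140:420],(400,400)),cv2.resize(s[170:290,210:330],(400,400))])[:,:,::-1])
E
```

```text
clock: 3.3
eef_pos: [0.4915, -0.0194, 0.0792]
ee_rot: [[0.996, 0.084, -0.0], [0.084, -0.996, -0.0], [-0.0, 0.0, -1.0]]
wrist_force: [0.4, -0.4, 0.1]
grip_width: 0.0003
finger_force: 0.0
clock: 3.55
eef_pos: [0.4914, -0.0194, 0.076]
ee_rot: [[0.996, 0.084, -0.0], [0.084, -0.996, 0.0], [-0.0, -0.0, -1.0]]
wrist_force: [-0.1, -0.7, -0.9]
grip_width: 0.0001
finger_force: 0.0
```

View pics/c2.png

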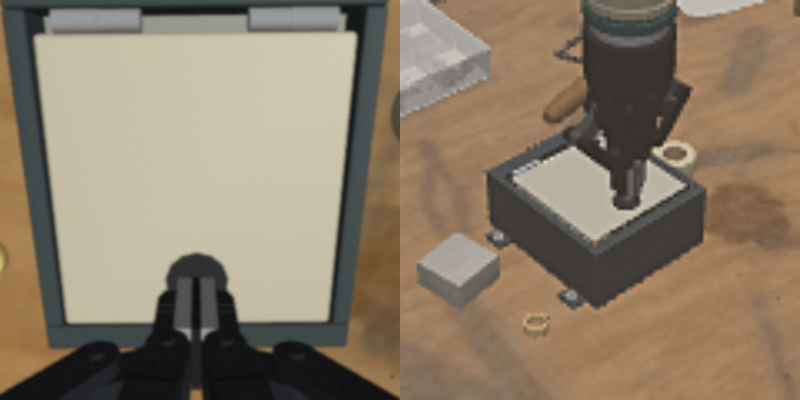

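The fingertips sit over the middle of the pad, at (195,285) in the crop, at about its level. There is no contact force yet, so I'll continue down carefully.

```bash
for i in 1 2 3; do python3 -m jog '{"plan":[[-1,[0,0,-3],0],[-1,[0,0,-3],0]]}' | egrep 'pos|force'; done
```

```text
eef_pos: [0.4914, -0.0194, 0.073]
wrist_force: [-0.3, -0.2, 0.6]
finger_force: 0.0
eef_pos: [0.4914, -0.0195, 0.0699]
wrist_force: [0.2, -0.6, -0.5]
finger_force: 0.0
eef_pos: [0.4913, -0.0195, 0.0669]
wrist_force: [-0.1, 0.0, -0.1]
finger_force: 0.0
```

```bash
python3 - <<'E'
from h import *
s0=status.sense()
im=snap('wrist','w3');s=snap('scene','s3');cv2.imwrite('pics/c3.png',np.hstack([cv2.resize(im[60:340,140:420],(400,400)),cv2.resize(s[170:290,210:330],(400,400))])[:,:,::-1])
p=s0['eef_pos']
for d in (0,.006,.025): q=proj('scene',[p[0],p[1],p[2]-d]); print(d,q,(q-[210,170])*400/120+[400,0])
print(s0['tau'],s0['wrist_torque'])
for l in ['switch_box','cover']: print(l,sil(l,'scene'))
E
```

```text
0 [277.63583271 229.83912251] [625.45277569 199.4637417 ]
0.006 [277.61971733 231.39598007] [625.39905778 204.6532669 ]
0.025 [277.56935368 236.26146033] [625.23117893 220.87153445]
[ 1.57793186e-02 -4.80124497e+01  1.00269992e+00 -8.59808475e+00
  5.27110737e-03 -7.37314392e-02  7.35860049e-04] [ 0.02474461 -0.02715925  0.00362604]
switch_box [(0.59, [235.0, 208.1, 299.7, 260.9], [266.9, 235.4])]
cover [(0.73, [245.6, 213.2, 295.5, 242.3], [265.8, 227.0]), (0.52, [168.4, 293.1, 231.0, 382.9], [199.2, 336.5])]
```

View pics/c3.png

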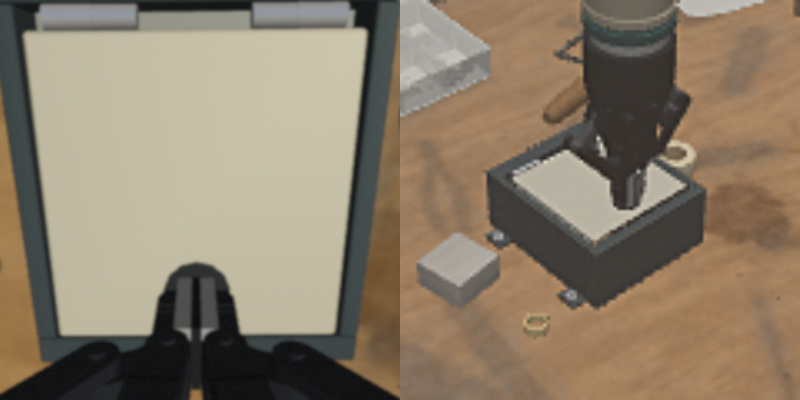

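The tip in the scene view is at (628,208) in the crop, while the projection puts it at (625,221). So the tips are about 15 mm higher than the stated overhang implies. I'll keep going until contact.

```bash
for i in 1 2; do python3 -m jog '{"plan":[[-1,[0,0,-3],0],[-1,[0,0,-3],0]]}' | egrep 'pos|wrist'; done
```

```text
eef_pos: [0.4919, -0.0195, 0.0642]
wrist_force: [0.2, -0.4, 2.0]
eef_pos: [0.4918, -0.0194, 0.0611]
wrist_force: [-0.2, 0.5, 2.2]
```

```bash
for i in 1 2; do python3 -m jog '{"plan":[[-1,[0,0,-2],0],[-1,[0,0,-2],0]]}' | egrep 'pos|wrist|clock'; done
```

```text
clock: 4.85
eef_pos: [0.4918, -0.0194, 0.0591]
wrist_force: [-0.3, -0.6, 2.5]
clock: 5.02
eef_pos: [0.4919, -0.0195, 0.0577]
wrist_force: [-1.2, -0.9, 9.4]
```

```bash
python3 -m jog '{"plan":[[-1,[0,0,-1],0],[-1,[0,0,-1],0]]}' | egrep 'pos|wrist|clock'; python3 -m jog '{"plan":[[-1,[-5,0,20],0],[-1,[-20,0,60],0],[-1,[-40,0,100],0],[-1,[-60,0,140],0],[-1,[-70,0,180],0],[-1,[-70,0,200],0],[-1,[-70,0,200],0],[-1,[-70,0,200],0]]}';  for i in 1 2 3; do python3 -m jog '{"plan":[[-1,[0,0,0],0],[-1,[0,0,0],0],[-1,[0,0,0],0],[-1,[0,0,0],0],[-1,[0,0,0],0],[-1,[0,0,0],0],[-1,[0,0,0],0],[-1,[0,0,0],0]]}'|grep pos;done
python3 - <<'E'
from h import *
s0=status.sense();P=cams.camera_params('wrist')
im=snap('wrist','w4');s=snap('scene','s4');cv2.imwrite('pics/c4.png',np.hstack([cv2.resize(im,(533,400)),cv2.resize(s[150:280,210:297],(267,400))])[:,:,::-1])
p=s0['eef_pos'];print(s0['clock'],p)
for l in ['green_rocker','green_rocker_on_end','black_rocker']:
    for r in sil(l,'wrist'): print(l,r,ray('wrist',r[2],.053,P))
E
```

```text
clock: 5.18
eef_pos: [0.4919, -0.0195, 0.0575]
wrist_force: [-2.9, -0.2, 16.6]
clock: 5.85
eef_pos: [0.4222, -0.0194, 0.2576]
ee_rot: [[0.996, 0.084, 0.004], [0.084, -0.996, 0.0], [0.004, 0.0, -1.0]]
wrist_force: [0.1, 0.2, -0.5]
grip_width: 0.0002
finger_force: 0.0
eef_pos: [0.4216, -0.0194, 0.2562]
eef_pos: [0.4216, -0.0194, 0.2563]
eef_pos: [0.4216, -0.0195, 0.2563]
7.85 [ 0.42158795 -0.01945406  0.25631404]
green_rocker (0.64, [251.4, 80.6, 268.0, 108.4], [257.8, 94.4]) [0.52264228 0.00953456 0.053     ]
green_rocker_on_end (0.68, [251.0, 79.2, 270.6, 111.5], [257.9, 94.4]) [0.52265166 0.00942395 0.053     ]
black_rocker (0.62, [296.4, 77.9, 315.3, 108.2], [306.4, 94.5]) [ 0.52709628 -0.04423248  0.053     ]
```

View pics/c4.png

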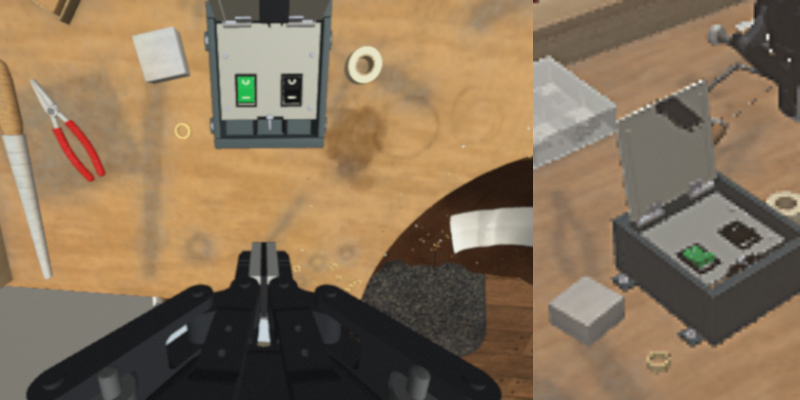

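The cover stands open. The green switch is on the left at (258,94) native px, i.e. at (0.5225, 0.0095). The wrist camera could meet the open cover, so I'll turn the tool 90° before going down.

```bash
python3 -c "
from h import *
print(status.sense()['joint_pos'][6])"
python3 -m jog '{"plan":[[-1,[10,3,0],7],[-1,[20,6,0],14],[-1,[30,9,0],21],[-1,[40,12,0],28],[-1,[50,15,0],35],[-1,[60,18,0],42],[-1,[70,22,0],49],[-1,[84,27,0],56]]}' | egrep 'clock|pos|rot';  python3 -m jog '{"plan":[[-1,[0,0,0],7],[-1,[0,0,0],14],[-1,[0,0,0],21],[-1,[0,0,0],28],[-1,[0,0,-30],34],[-1,[0,0,-70],34],[-1,[0,0,-105],34],[-1,[0,0,-140],34]]}' | egrep 'clock|pos|rot|wrist'; python3 -m jog '{"plan":[[-1,[0,0,-25],0],[-1,[0,0,-44],0],[-1,[0,0,-48],0],[-1,[0,0,-48],0]]}' | egrep 'clock|pos|rot|wrist'
```

```text
-1.48803071424547
clock: 8.77
eef_pos: [0.5054, 0.0074, 0.2562]
ee_rot: [[0.483, 0.876, -0.001], [0.876, -0.483, -0.0], [-0.001, -0.001, -1.0]]
clock: 9.43
eef_pos: [0.5056, 0.0073, 0.115]
ee_rot: [[-0.083, 0.997, 0.001], [0.997, 0.083, 0.0], [0.0, 0.001, -1.0]]
wrist_force: [0.1, -0.2, 0.2]
clock: 9.77
eef_pos: [0.5047, 0.0076, 0.0672]
ee_rot: [[-0.084, 0.996, -0.003], [0.996, 0.084, -0.0], [0.0, -0.003, -1.0]]
wrist_force: [-0.6, 0.2, -0.0]
```

```bash
python3 -m jog '{"plan":[[-1,[0,0,-4],0],[-1,[0,0,-8],0],[-1,[0,0,-8],0]]}' | egrep 'clock|pos|wrist'; for i in 1 2 3 ; do python3 -m jog '{"plan":[[-1,[0,0,-3],0],[-1,[0,0,-3],0]]}' | egrep 'pos|wrist'; done
python3 - <<'E'
from h import *
s0=status.sense();im=snap('wrist','w5');s=snap('scene','s5');t=snap('top','t5');cv2.imwrite('pics/c5.png',np.hstack([cv2.resize(im,(400,300)),cv2.resize(s[170:290,210:330],(400,300))])[:,:,::-1]); print(s0['clock'],s0['joint_pos'])
E
```

```text
clock: 10.02
eef_pos: [0.5062, 0.0075, 0.0609]
wrist_force: [-0.5, -0.0, 0.1]
eef_pos: [0.5059, 0.0075, 0.0576]
wrist_force: [-0.5, -0.8, -0.5]
eef_pos: [0.5055, 0.0075, 0.0543]
wrist_force: [-1.4, -0.8, 1.5]
eef_pos: [0.5054, 0.0076, 0.0509]
wrist_force: [-0.6, 0.0, -0.6]
10.5167 [ 0.06126358  0.72283008 -0.19674081  2.05310729  0.34122343  0.39640692
 -0.31958149]
```

View pics/c5.png

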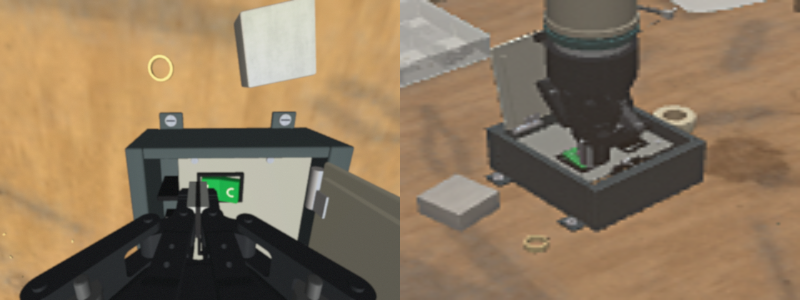

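The wrist view shows the fingertips on the front end of the green rocker, at about (200,190) in the crop. The force rose to 1.5 N and then fell to about zero, so it has probably flipped. I'll push a bit further, then check.

```bash
for i in 1 2 ; do python3 -m jog '{"plan":[[-1,[0,0,-1.5],0],[-1,[0,0,-1.5],0]]}' | egrep 'pos|wrist'; done; python3 -m jog '{"plan":[[-1,[0,0,0],0]]}' | egrep 'pos|wrist|clock'
```

```text
eef_pos: [0.506, 0.0076, 0.0498]
wrist_force: [0.4, 0.1, 1.6]
eef_pos: [0.5061, 0.0076, 0.0494]
wrist_force: [-1.4, 0.5, 12.4]
clock: 11.08
eef_pos: [0.5061, 0.0077, 0.0494]
wrist_force: [-2.3, -0.3, 11.3]
```

```bash
python3 -m jog '{"plan":[[-1,[0,0,30],0],[-1,[-10,0,70],0],[-1,[-20,0,110],0],[-1,[-30,0,150],-7],[-1,[-40,0,190],-14],[-1,[-50,0,200],-21],[-1,[-60,0,200],-28],[-1,[-70,0,200],-35]]}' | egrep 'clock|pos|rot';  python3 -m jog '{"plan":[[-1,[0,0,0],-7],[-1,[0,0,0],-14],[-1,[0,0,0],-21],[-1,[0,0,0],-28],[-1,[0,0,0],-35],[-1,[0,0,0],-42],[-1,[0,0,0],-49],[-1,[0,0,0],-55]]}' | egrep 'clock|pos|rot'
python3 - <<'E'
from h import *
s0=status.sense();P=cams.camera_params('wrist')
im=snap('wrist','w6');s=snap('scene','s6');cv2.imwrite('pics/c6.png',np.hstack([cv2.resize(im[0:200,180:380],(400,400)),cv2.resize(s[170:290,210:330],(400,400))])[:,:,::-1])
for a in (0,1.6,1.7):
  for y in (-.056,.056):
    c,sn=np.cos(.082),np.sin(.082); h=np.array([.534+.0558,-.016+.0046,.061]); d=.118
    q=h+[c*(-d*np.cos(a))-sn*y, sn*(-d*np.cos(a))+c*y, d*np.sin(a)]; print(a,y,q.round(3),proj('scene',q))
E
```

```text
clock: 11.75
eef_pos: [0.4357, 0.0075, 0.2496]
ee_rot: [[0.508, 0.861, 0.003], [0.861, -0.508, 0.0], [0.002, 0.003, -1.0]]
clock: 12.42
eef_pos: [0.4354, 0.0076, 0.2482]
ee_rot: [[0.997, 0.078, -0.0], [0.078, -0.997, -0.0], [-0.0, 0.0, -1.0]]
0 -0.056 [ 0.477 -0.077  0.061] [295.87691081 226.47679709]
0 0.056 [0.468 0.035 0.061] [267.40961619 243.13743651]
1.6 -0.056 [ 0.598 -0.067  0.179] [269.14774663 176.57770531]
1.6 0.056 [0.589 0.045 0.179] [239.25229267 190.546164  ]
1.7 -0.056 [ 0.61  -0.066  0.178] [266.59922348 175.25319693]
1.7 0.056 [0.6   0.046 0.178] [236.76983868 189.0563086 ]
```

View pics/c6.png

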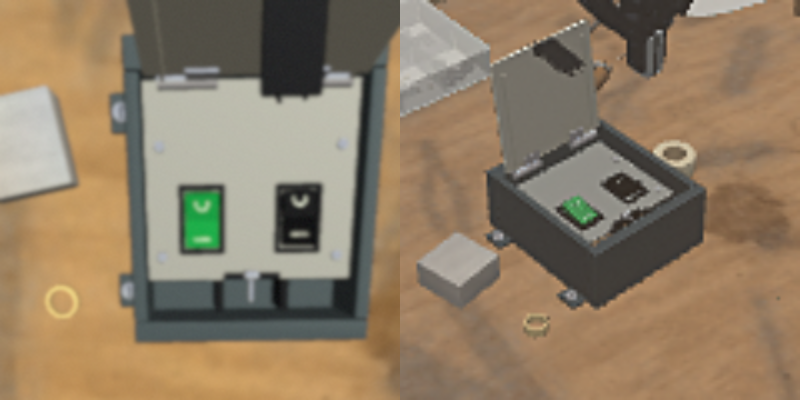

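Both views show the green rocker changed: its bar now sits at (201,239) and its tilt differs from the black one's. The black one is unchanged. Next I'll go over the cover and behind it.

```bash
python3 -m jog '{"plan":[[-1,[40,-4,5],0],[-1,[80,-8,5],0],[-1,[120,-12,5],0],[-1,[160,-15,5],0],[-1,[200,-18,5],0],[-1,[225,-19,5],0],[-1,[225,-19,-30],0],[-1,[225,-19,-65],0]]}' | egrep 'clock|pos|wrist';  python3 -m jog '{"plan":[[-1,[0,0,-30],0],[-1,[0,0,-38],0],[-1,[0,0,-38],0]]}' | egrep 'clock|pos|wrist'
```

```text
clock: 13.18
eef_pos: [0.6639, -0.0117, 0.1837]
wrist_force: [-0.2, 1.1, -0.2]
clock: 13.43
eef_pos: [0.6584, -0.0114, 0.1424]
wrist_force: [-0.9, -0.6, 0.4]
```

```bash
python3 -m jog '{"plan":[[-1,[-20,0,6],0],[-1,[-40,0,8],0],[-1,[-52,0,8],0],[-1,[-60,0,7],0],[-1,[-67,0,6],0],[-1,[-74,-1,4],0],[-1,[-80,-1,2],0],[-1,[-86,-2,0],0]]}' | egrep 'clock|pos|wrist'
```

```text
clock: 14.1
eef_pos: [0.5751, -0.0131, 0.1457]
wrist_force: [1.6, 1.4, 2.7]
```

```bash
python3 -m jog '{"plan":[[-1,[-8,0,-3],0],[-1,[-16,0,-7],0],[-1,[-24,-1,-12],0],[-1,[-31,-2,-19],0],[-1,[-38,-3,-27],0],[-1,[-45,-4,-35],0],[-1,[-52,-4,-42],0],[-1,[-58,-5,-48],0]]}' | egrep 'clock|pos|wrist'
python3 - <<'E'
from h import *
im=snap('wrist','w7');s=snap('scene','s7');cv2.imwrite('pics/c7.png',np.hstack([cv2.resize(im,(400,300)),cv2.resize(s[170:290,210:330],(400,300))])[:,:,::-1])
E
```

```text
clock: 14.77
eef_pos: [0.5163, -0.018, 0.0966]
wrist_force: [3.4, 1.0, 2.6]
```

View pics/c7.png

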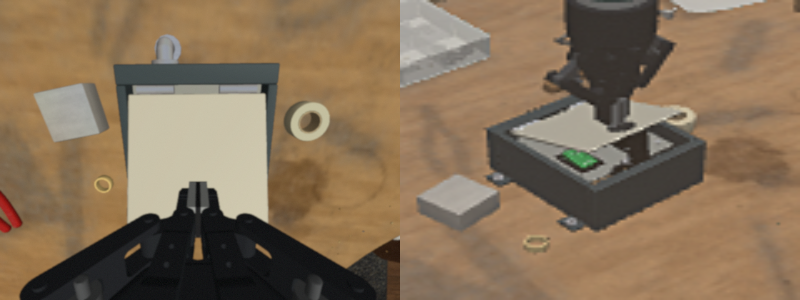

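The cover is nearly down and the fingertips rest on its outer face behind the pad. I'll continue onto the pad.

```bash
python3 -m jog '{"plan":[[-1,[-6,0,-4],0],[-1,[-11,-1,-8],0],[-1,[-16,-1,-13],0],[-1,[-20,-1,-18],0],[-1,[-23,-1,-23],0],[-1,[-24,-1,-27],0],[-1,[-24,-1,-31],0],[-1,[-24,-1,-34],0]]}' | egrep 'clock|pos|wrist'; for i in 1 2; do python3 -m jog '{"plan":[[-1,[0,0,-2],0],[-1,[0,0,-2],0]]}' | egrep 'pos|wrist'; done
```

```text
clock: 15.53
eef_pos: [0.4911, -0.0196, 0.0625]
wrist_force: [-0.3, -0.2, 3.3]
eef_pos: [0.4912, -0.0195, 0.0606]
wrist_force: [-2.1, -0.2, 2.3]
eef_pos: [0.4917, -0.0195, 0.0589]
wrist_force: [-1.0, -0.9, 1.4]
```

```bash
for i in 1 2; do python3 -m jog '{"plan":[[-1,[0,0,-1.5],0],[-1,[0,0,-1.5],0]]}' | egrep 'pos|wrist'; done
```

```text
eef_pos: [0.4921, -0.0195, 0.0579]
wrist_force: [-2.9, -0.5, 4.9]
eef_pos: [0.4921, -0.0194, 0.0575]
wrist_force: [-5.2, 1.0, 17.6]
```

Same stop as before: 17 N at 0.0575. I'll let go and check.

```bash
python3 -m jog '{"plan":[[-1,[0,0,5],0],[-1,[-5,0,20],0],[-1,[-20,0,60],0],[-1,[-40,0,100],0],[-1,[-60,0,140],0],[-1,[-70,0,180],0],[-1,[-70,0,180],0],[-1,[-70,0,180],0]]}'| egrep 'clock|pos|wrist';  for i in 1 2 3; do python3 -m jog '{"plan":[[-1,[0,0,0],0],[-1,[0,0,0],0],[-1,[0,0,0],0],[-1,[0,0,0],0],[-1,[0,0,0],0],[-1,[0,0,0],0],[-1,[0,0,0],0],[-1,[0,0,0],0]]}'|grep clock;done
python3 - <<'E'
from h import *
im=snap('wrist','w8');s=snap('scene','s8');cv2.imwrite('pics/c8.png',np.hstack([cv2.resize(im,(400,300)),cv2.resize(s[170:290,210:330],(400,300))])[:,:,::-1])
E
```

```text
clock: 16.87
eef_pos: [0.4245, -0.0193, 0.2392]
wrist_force: [1.8, -0.0, -0.9]
clock: 17.53
clock: 18.2
clock: 18.87
```

View pics/c8.png

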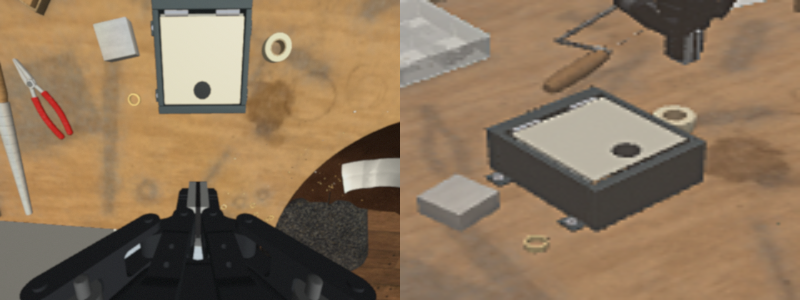

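The cover has stayed shut and flat for 2 s, the pad is at (202,90) and (627,150) in the crops, and the things round the box are undisturbed. I'll hand in.

```bash
python3 -c "
from station import workorder
print(workorder.finish_job())"
```

```text
the job is handed in; nothing more can be done
None
```

The job is handed in: the cover was opened, the green rocker pressed on, and the cover is latched shut again; going by the pictures and contact forces, the black rocker is still off and nothing round the box has moved, but the hand-in returned no verdict.

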